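# Dispense two coffee capsules

## Robot

A 6-joint arm with a two-finger parallel gripper is mounted at the origin on a cart in front of the work surface, level with it; the furniture and walls round the work are solid. World frame = base frame: x ahead of the robot, y to its left, z up, the work surface at z = 0. Lengths are in m, angles in rad, forces in N, time in s.
With the tool pointing down it reaches from about 0.325 to 0.775 m from the base axis. Payload 5.5 kg.
Tool frame: the origin (TCP) lies on the mounting face of the last link; the fingertips stand 173 mm ahead of it and the grasp point (between the pads) lies 155 mm ahead of it; z points along the fingers, y is the line along which they close (so a half turn about z gives the same grasp; the last joint's range is limited). The gripper opens to 85 mm and grips with 20 to 120 N. Pads are 22 mm wide; open, the fingers measure 114 mm over their backs; the gripper's body (76 mm by 85 mm) begins 54 mm behind the grasp point. The pads swing forward as they close: fully open they stand 13 mm farther back than shut.
Start: joints at [-1.352, 0.091, 1.231, -0, 1.82, -0.057], TCP at [0.163, -0.577, 0.405] pointing down, gripper open.
Joint ranges: [-2.87, 2.87], [-0.86, 2.18], [0.17, 2.46], [-1.51, 4.65], [0.06, 2.69], [-2.65, 2.65]. Speed limits (rad/s): [2.57, 2.57, 3.01, 3.14, 3.14, 3.14].

## Interface

Orientations are given as a rotation vector (axis times angle).
In Python, from workcell import * gives the robot as it stands.
- The arm moves only by the tool carry_out, never from a script. Its argument "increments" is a list that holds one entry, the list of rows, each a list of 7 numbers: the turn, a rotation vector about the world's x, y, z in degrees, then the shift along the world's x, y, z in cm, then the opening, from 0 (shut) to 1 (fully open). In form: [[[wx, wy, wz, dx, dy, dz, jaw], ...]]. A call has 1 to 12 rows; each row is the pose to reach, as a shift and turn from the pose commanded when the call began; what a row does not reach only later rows make up. A row lasts 1/12 s, in which the tool goes at most 41.7 mm and 7.16 degrees, less where a joint would pass 70% of its speed; a pose out of reach is approached as far as the arm can. A call with a gripper value outside its range is refused whole. The fingers move at their own pace and stop on an object; "squeeze" is the grip in N (left out, the last holds). Time passes only in rows, so rows that repeat a pose let the fingers close. It gives the time, the measured TCP pose, the force, the opening and the grip force at its end, in the units of the state.
- sense(): the state, without advancing time (a new reading comes with each control period).
- grab_frame(name): name is "scene" or "top" or "wrist"; returns a dict with "img" (420x560x3 uint8, blue, green, red), "intrinsics" (3x3 intrinsics, pixels), "rvec" (rotation vector, rad) and "tvec" (3), from world to camera coordinates, as OpenCV has them. Camera axes: x right, y down, z forward; pixel columns grow to the right and rows downward; lengths in m; the calibration is good to about 2 mm. A picture is of the moment at which its call begins. There is no depth.
- close_job(): hands the job in; it is judged then, once.
Trained networks look in a picture, given as the dict that the camera call returned (one of the last four; its "shot" number tells which), for a name from the list of things; names that differ only in an ending like _2 or _b are one class to them, and where a whole thing is asked for, a point or a joint stands for the part that bears it (a point fixed in the world has none). Each returns a list of dicts, best first, with "conf" (0 to 1); they miss things now and then, are a little off and sometimes report something else, mostly with a low value. They report only what shows in the picture. A call takes as long as a camera call.
- spot_in(picture, thing): "centre" ([x, y, z] in m, in the coordinates of the camera as it stood for that picture, good to about 4 mm: the middle of the surface that is visible of it).
- regions_of(picture, thing): "region" (420x560 bool, what is visible of it).
- spot_point(picture, thing): "centre" ([x, y, z] in m, in the coordinates of the camera as it stood for that picture, good to about 4 mm: a listed point, or the origin of a listed thing).
The state is a dict: "clock": time; "joint_positions": joint angles; "dq": joint speeds; "effort": joint torques, N m; "ee_pos": TCP position; "orientation": TCP orientation; "ft_force": force on the tool from outside, world axes, zero at the start; "moment": the same for the moment, N m; "finger_gap": finger opening in m; "grasp_force": force on a finger pad.
Only numpy, scipy, OpenCV 4.12 (cv2) and the standard library are available. Lean on these libraries where they do the work, as an engineer would, in place of code of your own. Each camera call takes 0.05 s, during which the arm holds its last target. There are 200 camera calls.

## Task

The capsule dispenser has just been refilled: shut its lid and stand the white bowl on the worktop under its outlet. Then swing the sprung lever round to its stop and let it spring right back, twice, so that two capsules and no more drop into the bowl, and draw the bowl back out towards you until no part of the dispenser is above it, with both capsules in it. Leave the jars and the steel cup beside it alone.

Things in the scene. Friction and masses are not known exactly. Their poses are not given: they have to be found in the camera images.
- dispenser: Table-top dispenser for coffee capsules, fixed. Origin on the worktop straight below its outlet; x points from its front (robot side) to its back, y to its left, z up; offsets are in this frame, mm. Column under its deck from x = 73 back. Two toes, 12 high and 14 wide, lie on the worktop at y = -94 and 94, from x = -15 back. Clear magazine tube, 47 across, at x = 24, y = -42, z 112 to 196.
- outlet (a point): Centre of the outlet, a hole 46 mm across, on the underside of the steel deck disc (152 across, z 80 to 86), 80 mm above the worktop; axes as the dispenser's. The bowl goes below it. The deck's centre is 48 behind the outlet, so its front edge is 28 in front of the outlet. On the deck turns an aluminium rotor of the same size (z 86 to 108) with one pocket for a capsule.
- lever (a joint): Angle of the sprung lever, which turns the rotor: 0 = at rest, held by its spring; 1.047 = at its stop. Grows clockwise seen from above: its handle goes from the front left to the left and back. Spring force at the handle 2.2 N at rest, 5.7 N at the stop. A capsule drops only at the stop; back at 0, the next one falls into the pocket.
- lever_pivot (a point): Point on the vertical axis of lever and rotor, at the height of the post's top (130 mm), 48 mm behind the outlet.
- lever_knob (a point): Top of the upright black handle at the lever's end, a post 19 mm across and 55 tall (z 103 to 158), 112 mm from the axis; at rest at x = -31, y = 79 of the dispenser, at the stop at x = 77, y = 108. Moves with it. Below the handle is the flat lever arm (z 94 to 102).
- lid (a joint): Angle of the black hinged lid of the magazine: 0 = shut, about 1.6 to 2.0 = standing open (starts so). Its hinge is stiff enough to stay at any angle.
- lid_hinge (a point): Middle of the lid's hinge axis, which runs along the dispenser's x axis at x = 24, y = -12, z = 197, on the left side of the tube; the lid opens up and over to the left (+y).
- lid_tab (a point): Upper face of the small tab at the lid's free end, 64 mm from the hinge axis. The lid is a disc 54 mm across and 6 mm thick, centre 30 mm from the hinge. Moves with the lid.
- bowl: White bowl, 124 mm across the rim, 56 mm high; origin at the centre of its underside, z up. The wall slopes outward, about 8 mm thick near the rim; inside depth 44 mm, inner floor about 46 mm across.
- pod_1: Coffee capsule of copper-coloured metal, flanged foot 36 mm across, 24 mm tall, origin at the centre of its foot. This one lies lowest, in the rotor's pocket, and is the first to drop.
- pod_2: Same capsule, second from below in the magazine, the second to drop.
- pod_3: Same capsule, third from below; it stays in the dispenser.
- pod_4: Same capsule, the topmost; it stays in the dispenser.
- sugar_jar: Bystander: glass jar with a dark lid, 90 mm across, 140 mm high; origin at the centre of its underside.
- steel_cup: Bystander: steel cup, 80 mm across the rim, 103 mm high; origin at the centre of its underside.
- spice: Bystander: spice jar with a yellow cap, 42 mm across, 96 mm high; origin at the centre of its underside.

How it is judged:
On the way, in this order (a step that is already met when the one before it is completed fails the run):
1. the lid is shut and the bowl stands under the outlet (value of joint lid below 0.08 rad and horizontal distance between bowl and outlet below 0.045 m and height (world z) of bowl below 0.008 m), for 0.1 s.
2. the lever is swung to its stop (value of joint lever above 1 rad), for 0.05 s.
3. the lever has sprung back and the first capsule is in the bowl (value of joint lever below 0.06 rad and horizontal distance between pod_1 and bowl below 0.055 m and height (world z) of pod_1 below 0.06 m), for 0.1 s.
4. the lever is swung to its stop a second time (value of joint lever above 1 rad), for 0.05 s.
5. the lever has sprung back and the second capsule is in the bowl too (value of joint lever below 0.06 rad and horizontal distance between each of pod_1, pod_2 and bowl below 0.055 m and height (world z) of pod_2 below 0.065 m), for 0.1 s.
At the end, for the whole second after the job is handed in: The bowl stands upright and still on the worktop, its centre at least 85 mm in front of the outlet (clear of the deck), with the two lowest capsules in it; the other two are still in the dispenser; the lever is back at rest (under 0.06 rad) and the lid is shut (under 0.08 rad) (all of step 5 and x of bowl in the frame of outlet below -0.085 m and height (world z) of bowl between -0.01 and 0.008 m and angle between bowl's own z axis and vertical below 0.15 rad and linear speed of bowl below 0.03 m/s and height (world z) of pod_1 between 0.004 and 0.065 m and height (world z) of pod_2 above 0.004 m and height (world z) of pod_3 above 0.075 m and height (world z) of pod_4 above 0.095 m and value of joint lid below 0.08 rad); the robot touches nothing.
It fails at once if a third capsule is let out (height (world z) of any of pod_3, pod_4 below 0.07 m).
It fails at once if a bystander is shoved or knocked over (distance of any of sugar_jar, steel_cup, spice from where it was at the start of the episode above 0.03 m or angle between any of sugar_jar, steel_cup, spice's own z axis and vertical above 0.4 rad).
It also fails if it takes over 69 s, if anything falls off the work surface, if the arm or the gripper's body presses on something with over 40 N, if the wrist force passes 120 N, or if a joint passes its speed limit or range.

## Working session

There is one attempt and no reset: what is moved stays moved. The work goes in short steps, Python scripts to look and compute and a tool call to move; the robot and the scene stay as the last step left them, time stands still between calls to the robot, and variables do not carry over. Pictures are saved under pics/ and viewed, at most 10 in all, crops included, and the job is handed in when it is done.

Besides the shell and the picture viewer there is one more tool, called after "Request:" in YAML: its name, and indented under it one key for each argument. carry_out: Moves the arm, as the interface text tells. Its arguments: {"type":"object","properties":{"increments":{"type":"array"},"squeeze":{"type":"number"}},"required":["increments"]}

```bash
ls; mkdir -p pics; cat > h.py <<'E'
from workcell import *
import numpy as np, cv2
from scipy.spatial.transform import Rotation as R
def toW(p,c):
    return R.from_rotvec(np.ravel(p["rvec"])).inv().apply(np.array(c)-np.ravel(p["tvec"]))
E
python3 - <<'E'
from h import *
s=sense(); print({k:np.round(s[k],3) for k in ("clock","ee_pos","orientation","ft_force","finger_gap")})
for n in ("scene","top"):
    p=grab_frame(n); cv2.imwrite(f"pics/{n}0.png",p["img"])
    for t in ("outlet","lever_pivot","lever_knob","lid_hinge","lid_tab","bowl","sugar_jar","steel_cup","spice"):
        r=spot_point(p,t); print(n,t,[(np.round(toW(p,d["centre"]),3).tolist(),round(d["conf"],2)) for d in r[:2]])
E
```

```text
pics
{'clock': np.float64(0.0), 'ee_pos': array([ 0.163, -0.577,  0.404]), 'orientation': array([-3.11 , -0.432,  0.   ]), 'ft_force': array([ 0.134, -0.312,  0.561]), 'finger_gap': np.float64(0.085)}
scene outlet [([0.538, -0.28, 0.078], 0.67)]
scene lever_pivot [([0.579, -0.306, 0.129], 0.98)]
scene lever_knob [([0.567, -0.198, 0.157], 0.58)]
scene lid_hinge [([0.555, -0.3, 0.195], 0.66), ([0.562, -0.286, 0.259], 0.19)]
scene lid_tab [([0.562, -0.289, 0.259], 0.51)]
scene bowl [([0.49, -0.176, 0.001], 0.62)]
scene sugar_jar [([0.52, -0.576, 0.001], 0.91)]
scene steel_cup [([0.374, -0.497, 0.001], 0.68), ([0.561, -0.286, 0.256], 0.15)]
scene spice [([0.401, 0.065, 0.004], 0.82)]
top outlet [([0.539, -0.278, 0.076], 0.91), ([0.554, -0.299, 0.197], 0.47)]
top lever_pivot [([0.581, -0.308, 0.128], 0.73)]
top lever_knob [([0.568, -0.196, 0.16], 0.72), ([0.522, -0.574, -0.005], 0.48)]
top lid_hinge [([0.551, -0.3, 0.194], 0.67), ([0.488, -0.179, -0.001], 0.35)]
top lid_tab [([0.559, -0.292, 0.259], 0.42)]
top bowl [([0.489, -0.179, 0.001], 0.57), ([0.537, -0.326, 0.159], 0.28)]
top sugar_jar [([0.521, -0.573, -0.003], 0.57)]
top steel_cup [([0.373, -0.496, -0.002], 0.74)]
top spice [([0.402, 0.062, 0.003], 0.7)]
```

View pics/scene0.png

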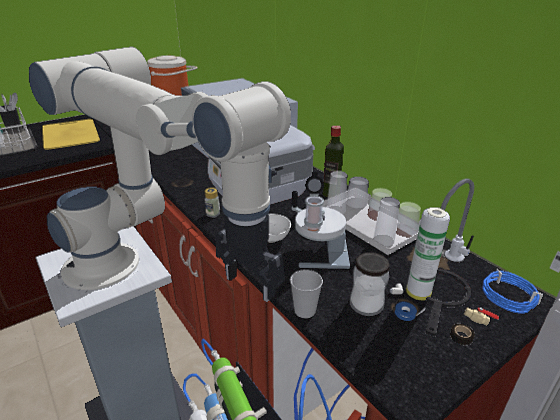

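View pics/top0.png

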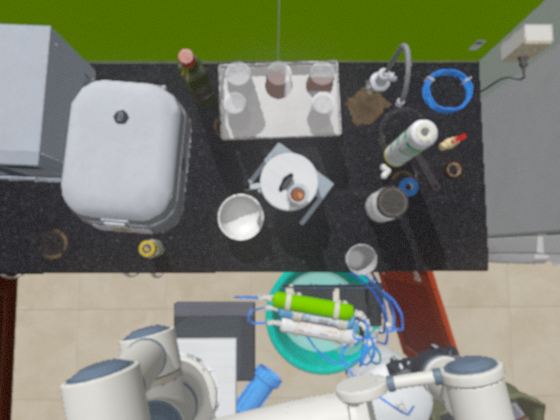

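```bash
python3 - <<'E'
from h import *
from scipy.optimize import least_squares
# fit dispenser frame (x,y,yaw) to averaged points
P={"o":((0,0),(.5385,-.279)),"p":((.048,0),(.580,-.307)),"k":((-.031,.079),(.5675,-.197)),"h":((.024,-.012),(.553,-.300))}
A=np.array([v[0] for v in P.values()]);B=np.array([v[1] for v in P.values()])
rot=lambda a:np.array([[np.cos(a),-np.sin(a)],[np.sin(a),np.cos(a)]])
f=lambda q:(A@rot(q[2]).T+q[:2]-B).ravel()
q=least_squares(f,[.54,-.28,-.5]).x;print(q,np.degrees(q[2]));print(f(q).reshape(-1,2).round(4))
W=lambda x,y:(rot(q[2])@[x,y]+q[:2]).round(4)
for n,x,y in [("outlet",0,0),("pivot",48,0),("knob0",-31,79),("knob1",77,108),("hinge",24,-12),("lidc shut",24,-42),("tab shut",24,-76),("toeL",-15,94),("toeR",-15,-94),("front100",-100,0)]: print(n,W(x/1e3,y/1e3))
print("bowl in disp",rot(q[2]).T@(np.array([.4895,-.1775])-q[:2]), "cup",rot(q[2]).T@(np.array([.3735,-.4965])-q[:2]),"tab", rot(q[2]).T@(np.array([.5605,-.2905])-q[:2]))
E
```

```text
[ 0.5412681  -0.27738659 -0.67689714] -38.78334953631679
[[ 0.0028  0.0016]
 [-0.0013 -0.0005]
 [-0.0009  0.0006]
 [-0.0005 -0.0018]]
outlet [ 0.5413 -0.2774]
pivot [ 0.5787 -0.3075]
knob0 [ 0.5666 -0.1964]
knob1 [ 0.6689 -0.2414]
hinge [ 0.5525 -0.3018]
lidc shut [ 0.5337 -0.3252]
tab shut [ 0.5124 -0.3517]
toeL [ 0.5885 -0.1947]
toeR [ 0.4707 -0.3413]
front100 [ 0.4633 -0.2147]
bowl in disp [-0.10292097  0.04543724] cup [ 0.00646907 -0.27588942] tab [0.02320559 0.00182426]
```

The scene view shows the dispenser at about (320,225) with its lid up, the bowl at (277,228) and the cup at (306,293). The top view agrees: bowl (241,217), deck (290,182), cup (361,260), spice jar (150,248). The networks' positions match both pictures. I'll shut the lid first, approaching it from the left.

Request:
carry_out:
  increments:
    - [[0,0,7,2.4,3.5,0.5,0],[0,0,14,5,7,1,0],[0,0,21,7.5,11,1.5,0],[0,0,28,10,15,1.5,0],[0,0,35.4,14,21,1.5,0],[0,0,35.4,29,43,1.5,0],[0,0,35.4,29,43,1.5,0],[0,0,35.4,29,43,1.5,0],[0,0,35.4,29,43,1.5,0],[0,0,35.4,29,43,1.5,0],[0,0,35.4,29,43,1.5,0],[0,0,35.4,29,43,1.5,0]]
  squeeze: 40

```text
clock: 2.0
ee_pos: [0.443, -0.1615, 0.4201]
orientation: [2.832, 1.357, 0.001]
ft_force: [0.7, -1.4, 0.1]
finger_gap: 0.0002
grasp_force: 0.0
```

```bash
cat >> h.py <<'E'
Q=[0.5413,-0.2774,-0.6769]
def D2W(x,y):
    c,s=np.cos(Q[2]),np.sin(Q[2]); return np.array([c*x-s*y+Q[0]*1e3, s*x+c*y+Q[1]*1e3])
def W2D(x,y):
    c,s=np.cos(Q[2]),np.sin(Q[2]); x-=Q[0];y-=Q[1]; return np.array([c*x+s*y,-s*x+c*y])*1e3
def here():
    s=sense(); e=s["ee_pos"]; r=R.from_rotvec(s["orientation"]).as_matrix()
    print("t",round(float(s["clock"]),2),"ee",np.round(e,4),"disp",W2D(e[0],e[1]).round(1),"ydir",round(np.degrees(np.arctan2(r[1,1],r[0,1])),1),"z",r[:,2].round(3),"F",np.round(s["ft_force"],1),"gap",round(float(s["finger_gap"]),4),"gf",np.round(s["grasp_force"],1),"q",np.round(s["joint_positions"],2))
    return e
def rel(pts,e=None):
    e=here() if e is None else e
    for x,y,z in pts:
        w=D2W(x,y); print((x,y,z),"->",np.round(np.r_[w/10-e[:2]*100, z/10-e[2]*100],2))
E
python3 - <<'E'
from h import *
# lid arc: finger edge radius 48 from hinge (y=-12,z=200), edge offset 11 in +y, tip 173 above tcp
pts=[(24,45,418)]
for th in (100,85,70,55,40,27,14,5,0):
    t=np.radians(th); pts.append((24,round(-12-48*np.cos(t)+11+5*np.sin(t),1),round(200+48*np.sin(t)+5*np.cos(t)+173,1)))
rel(pts)
E
```

```text
t 2.0 ee [ 0.443  -0.1615  0.4201] disp [-149.3   28.8] ydir -38.8 z [ 0.001 -0.001 -1.   ] F [ 0.7 -1.4  0.1] gap 0.0002 gf 0.0 q [-0.42 -0.25  1.53 -0.    1.86  0.26]
(24, 45, 418) -> [14.52 -9.59 -0.21]
(24, np.float64(12.3), np.float64(419.4)) -> [ 12.48 -12.14  -0.07]
(24, np.float64(-0.2), np.float64(421.3)) -> [ 11.69 -13.11   0.12]
(24, np.float64(-12.7), np.float64(419.8)) -> [ 10.91 -14.09  -0.03]
(24, np.float64(-24.4), np.float64(415.2)) -> [ 10.18 -15.    -0.49]
(24, np.float64(-34.6), np.float64(407.7)) -> [  9.54 -15.79  -1.24]
(24, np.float64(-41.5), np.float64(399.2)) -> [  9.11 -16.33  -2.09]
(24, np.float64(-46.4), np.float64(389.5)) -> [  8.8  -16.71  -3.06]
(24, np.float64(-48.4), np.float64(382.2)) -> [  8.67 -16.87  -3.79]
(24, np.float64(-49.0), np.float64(378.0)) -> [  8.64 -16.91  -4.21]
```

Request:
carry_out:
  increments:
    - [[0,0,0,3.5,-2,0,0],[0,0,0,7,-4.3,0,0],[0,0,0,10.5,-6.8,-0.1,0],[0,0,0,14.5,-9.6,-0.2,0],[0,0,0,14.5,-9.6,-0.2,0],[0,0,0,14.5,-9.6,-0.2,0]]

```text
clock: 2.5
ee_pos: [0.5897, -0.2612, 0.4134]
orientation: [-2.83, -1.355, 0.006]
ft_force: [-0.2, 0.1, -0.4]
finger_gap: 0.0002
grasp_force: 0.0
```

```bash
python3 - <<'E'
from h import *
pts=[]
for th in (100,85,70,55,40,27,14,5,0):
    t=np.radians(th); pts.append((24,round(-12-48*np.cos(t)+11+5*np.sin(t),1),round(200+48*np.sin(t)+5*np.cos(t)+173,1)))
rel(pts)
E
```

```text
t 2.5 ee [ 0.5897 -0.2612  0.4134] disp [27.6 42.9] ydir -38.8 z [-0.005  0.002 -1.   ] F [-0.2  0.1 -0.4] gap 0.0002 gf 0.0 q [-0.47  0.22  1.07 -0.    1.85  0.21]
(24, np.float64(12.3), np.float64(419.4)) -> [-2.19 -2.16  0.6 ]
(24, np.float64(-0.2), np.float64(421.3)) -> [-2.98 -3.14  0.79]
(24, np.float64(-12.7), np.float64(419.8)) -> [-3.76 -4.11  0.64]
(24, np.float64(-24.4), np.float64(415.2)) -> [-4.49 -5.02  0.18]
(24, np.float64(-34.6), np.float64(407.7)) -> [-5.13 -5.82 -0.57]
(24, np.float64(-41.5), np.float64(399.2)) -> [-5.56 -6.35 -1.42]
(24, np.float64(-46.4), np.float64(389.5)) -> [-5.87 -6.74 -2.39]
(24, np.float64(-48.4), np.float64(382.2)) -> [-6.   -6.89 -3.12]
(24, np.float64(-49.0), np.float64(378.0)) -> [-6.03 -6.94 -3.54]
```

Request:
carry_out:
  increments:
    - [[0,0,0,-2.2,-2.2,0.5,0],[0,0,0,-3,-3.1,0.7,0],[0,0,0,-3.8,-4.1,0.6,0],[0,0,0,-4.5,-5,0.2,0],[0,0,0,-5.1,-5.8,-0.6,0],[0,0,0,-5.6,-6.4,-1.4,0],[0,0,0,-5.9,-6.7,-2.3,0],[0,0,0,-6,-6.9,-3.1,0],[0,0,0,-6,-6.9,-3.1,0],[0,0,0,-6,-6.9,-3.1,0]]

```text
clock: 3.33
ee_pos: [0.5275, -0.3283, 0.3851]
orientation: [-2.831, -1.357, 0.002]
ft_force: [0.4, -0.1, 0.3]
finger_gap: 0.0
grasp_force: 0.0
```

```bash
python3 - <<'E'
from h import *
here()
p=grab_frame("scene"); cv2.imwrite("pics/s1.png",cv2.resize(p["img"][150:290,220:400],(720,560)))
for t in ("lid_tab","lid_hinge"):
    print(t,[(np.round(toW(p,d["centre"]),3).tolist(),round(d["conf"],2)) for d in spot_point(p,t)[:2]])
E
```

```text
t 3.33 ee [ 0.5275 -0.3283  0.3851] disp [ 21.1 -48.3] ydir -38.8 z [-0.002  0.002 -1.   ] F [ 0.4 -0.1  0.3] gap 0.0 gf 0.0 q [-0.61  0.15  1.2   0.    1.79  0.07]
lid_tab [([0.515, -0.352, 0.208], 0.49)]
lid_hinge [([0.557, -0.3, 0.199], 0.78)]
```

View pics/s1.png

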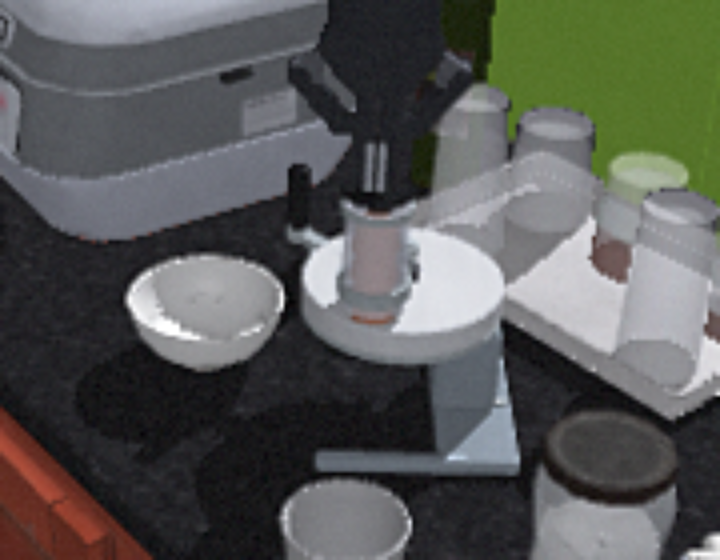

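The lid is almost down under the fingers (around (375,195) in the crop). I'll press gently, watching the force.

Request:
carry_out:
  increments:
    - [[0,0,0,0,0,-0.3,0],[0,0,0,0,0,-0.5,0],[0,0,0,0,0,-0.7,0],[0,0,0,0,0,-0.8,0],[0,0,0,0,0,-0.8,0]]

```text
clock: 3.9
ee_pos: [0.5274, -0.3285, 0.3783]
orientation: [-2.833, -1.357, 0.0]
ft_force: [-0.3, 0.3, -0.2]
finger_gap: -0.0
grasp_force: 0.0
```

Request:
carry_out:
  increments:
    - [[0,0,0,0,0,-0.2,0],[0,0,0,0,0,-0.4,0],[0,0,0,0,0,-0.6,0],[0,0,0,0,0,-0.6,0]]

```text
clock: 4.23
ee_pos: [0.527, -0.3282, 0.3762]
orientation: [2.83, 1.356, 0.003]
ft_force: [-2.5, 1.4, 12.0]
finger_gap: -0.0001
grasp_force: 5.7
```

Request:
carry_out:
  increments:
    - [[0,0,0,0,0,2,0.5],[-2,-3,0,-2,2,3.5,0.5],[-5,-6,0,-5,6,3.5,0.5],[-8,-10,0,-8,10,3,0.5],[-12,-15,0,-11,14,2,0.5],[-15.7,-19.5,0,-13.5,20,-2,0.5],[-15.7,-19.5,0,-13.5,22,-5,0.5],[-15.7,-19.5,0,-13.5,22.5,-8,0.5],[-15.7,-19.5,0,-13.5,22.5,-8,0.5],[-15.7,-19.5,0,-13.5,22.5,-8,0.5]]

```text
clock: 5.07
ee_pos: [0.3901, -0.1006, 0.2845]
orientation: [2.474, 1.191, 0.253]
ft_force: [-0.9, 0.6, -2.1]
finger_gap: 0.0425
grasp_force: 0.0
```

```bash
cat >> h.py <<'E'
def pts(names,cams=("scene","top")):
    for n in cams:
        p=grab_frame(n)
        for t in names:
            for d in spot_point(p,t)[:2]:
                w=toW(p,d["centre"]); print(n,t,w.round(3),"disp",W2D(w[0],w[1]).round(0),round(d["conf"],2))
E
python3 - <<'E'
from h import *
e=here(); pts(("lid_tab","lid_hinge","bowl","outlet","lever_knob"))
a=np.radians(25)
for n,z in (("above",115),("grasp",46)):
    print(n); rel([(-103-57-155*np.sin(a),45,z+155*np.cos(a))],e)
E
```

```text
t 5.07 ee [ 0.3901 -0.1006  0.2845] disp [-228.6   43.2] ydir -38.5 z [ 0.32  -0.26  -0.911] F [-0.9  0.6 -2.1] gap 0.0425 gf 0.0 q [-0.27 -0.66  2.08 -0.17  1.33  0.41]
scene lid_tab [ 0.512 -0.353  0.201] disp [ 24. -77.] 0.75
scene lid_tab [ 0.374 -0.498  0.   ] disp [   8. -277.] 0.48
scene lid_hinge [ 0.553 -0.299  0.196] disp [ 23. -10.] 0.89
scene bowl [ 0.489 -0.178  0.003] disp [-103.   44.] 0.93
scene outlet [ 0.54  -0.284  0.082] disp [ 3. -6.] 0.57
scene lever_knob [ 0.565 -0.2    0.158] disp [-30.  75.] 0.77
top lid_hinge [ 0.551 -0.3    0.199] disp [ 22. -12.] 0.81
top bowl [ 0.487 -0.18  -0.001] disp [-103.   42.] 0.8
top outlet [ 0.539 -0.279  0.075] disp [-1. -3.] 0.76
top outlet [ 0.58  -0.307  0.128] disp [48.  1.] 0.53
top lever_knob [ 0.569 -0.197  0.158] disp [-29.  81.] 0.79
top lever_knob [ 0.541 -0.279  0.081] disp [ 1. -2.] 0.33
above
(np.float64(-225.5058305698084), 45, np.float64(255.47770699068073)) -> [ 0.36 -0.05 -2.9 ]
grasp
(np.float64(-225.5058305698084), 45, np.float64(186.47770699068073)) -> [ 0.36 -0.05 -9.8 ]
```

Request:
carry_out:
  increments:
    - [[0,0,0,0.3,0,-3,0.5],[0,0,0,0.3,0,-6,0.5],[0,0,0,0.3,0,-8,0.5],[0,0,0,0.3,0,-9.5,0.5],[0,0,0,0.3,0,-9.5,0.5]]

```text
clock: 6.08
ee_pos: [0.3942, -0.1032, 0.1934]
orientation: [2.472, 1.185, 0.255]
ft_force: [0.5, 0.6, -0.9]
finger_gap: 0.0425
grasp_force: 0.0
```

```bash
python3 - <<'E'
from h import *
here()
p=grab_frame("wrist"); cv2.imwrite("pics/w1.png",p["img"])
E
```

```text
t 6.08 ee [ 0.3942 -0.1032  0.1934] disp [-223.8   43.6] ydir -38.7 z [ 0.323 -0.264 -0.909] F [ 0.5  0.6 -0.9] gap 0.0425 gf 0.0 q [-0.27 -0.6   2.21 -0.19  1.14  0.45]
```

View pics/w1.png

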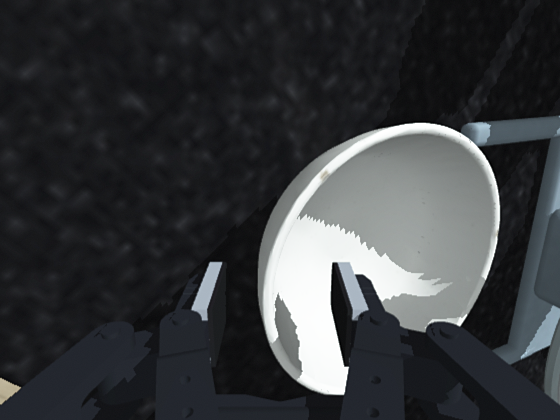

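The bowl's near wall (x≈265–290) stands between the two pads (x≈215 and 340), so I can close the gripper.

Request:
carry_out:
  increments:
    - [[0,0,0,0,0,0,0],[0,0,0,0,0,0,0],[0,0,0,0,0,0,0],[0,0,0,0,0,0,0],[0,0,0,0,0,0,0],[0,0,0,0,0,0,0]]
  squeeze: 50

```text
clock: 6.63
ee_pos: [0.3955, -0.1035, 0.1983]
orientation: [2.467, 1.182, 0.263]
ft_force: [-2.2, 1.5, 2.0]
finger_gap: 0.0085
grasp_force: 48.2
```

```bash
python3 - <<'E'
from h import *
here(); pts(("bowl",))
E
```

```text
t 6.63 ee [ 0.3955 -0.1035  0.1983] disp [-222.6   44.2] ydir -38.8 z [ 0.33  -0.265 -0.906] F [-2.2  1.5  2. ] gap 0.0085 gf 48.2 q [-0.27 -0.6   2.21 -0.19  1.14  0.45]
scene bowl [ 0.497 -0.18   0.002] disp [-95.  48.] 0.96
top bowl [ 0.494 -0.181  0.002] disp [-97.  46.] 0.8
```

Request:
carry_out:
  increments:
    - [[0,0,0,0,0,0.3,0],[0,0,0,0,0,0.6,0],[0,0,0,-1.2,-1.6,0.6,0],[0,0,0,-2.4,-3.1,0.6,0],[0,0,0,-2.0,-4.3,0.6,0],[0,0,0,0,-5.9,0.6,0],[0,0,0,1.5,-7.2,0.6,0],[0,0,0,3,-8.3,0.6,0],[0,0,0,3.8,-9,0.6,0],[0,0,0,3.8,-9,0.6,0],[0,0,0,3.8,-9,0.6,0]]

```text
clock: 7.75
ee_pos: [0.4332, -0.1936, 0.2028]
orientation: [2.469, 1.182, 0.26]
ft_force: [0.3, 0.4, -2.3]
finger_gap: 0.0083
grasp_force: 47.9
```

```bash
python3 - <<'E'
from h import *
here(); pts(("bowl",))
p=grab_frame("scene"); cv2.imwrite("pics/s2.png",cv2.resize(p["img"][150:290,220:400],(720,560)))
E
```

```text
t 7.75 ee [ 0.4332 -0.1936  0.2028] disp [-136.8   -2.4] ydir -38.8 z [ 0.327 -0.264 -0.907] F [ 0.3  0.4 -2.3] gap 0.0083 gf 47.9 q [-0.46 -0.39  2.05 -0.11  1.06  0.25]
scene bowl [ 0.53  -0.271  0.001] disp [-13.  -2.] 0.85
scene bowl [ 0.373 -0.497  0.004] disp [   7. -277.] 0.63
top bowl [ 0.53  -0.27   0.001] disp [-13.  -2.] 0.73
```

View pics/s2.png

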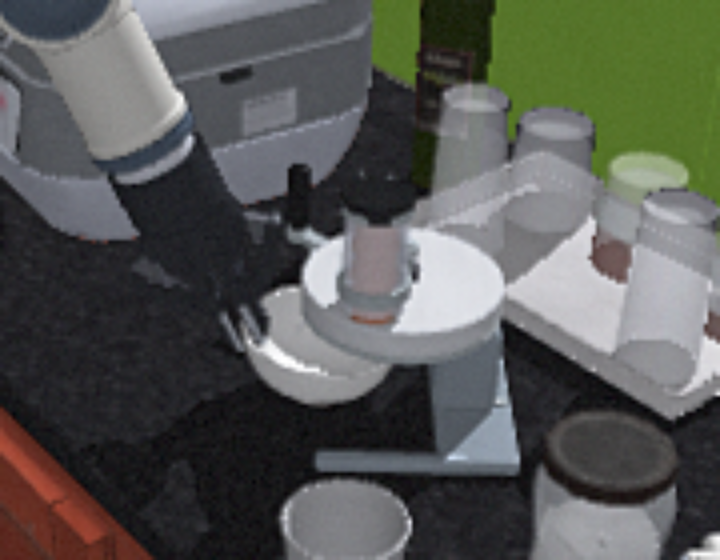

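Request:
carry_out:
  increments:
    - [[0,0,0,0,0,-0.3,0],[0,0,0,0,0,-0.6,0],[0,0,0,0,0,-0.6,0],[0,0,0,0,0,-0.6,0.35],[0,0,0,0,0,-0.6,0.35],[0,0,0,0,0,-0.6,0.35],[0,0,0,-0.7,0.5,1.2,0.35],[0,0,0,-1.5,1.2,3.5,0.35],[0,0,0,-2.5,2.2,6.5,0.35],[0,0,0,-4.0,4.5,9.5,0],[0,0,0,-4.0,6,11,0],[0,0,0,-4.0,6,11,0]]

```text
clock: 9.0
ee_pos: [0.3936, -0.1321, 0.3195]
orientation: [2.46, 1.18, 0.272]
ft_force: [0.6, 0.4, 0.9]
finger_gap: 0.0
grasp_force: 0.0
```

```bash
python3 - <<'E'
from h import *
here(); pts(("bowl","lid_tab","lever_knob"))
E
```

```text
t 9.0 ee [ 0.3936 -0.1321  0.3195] disp [-206.1   20.7] ydir -38.8 z [ 0.339 -0.267 -0.902] F [0.6 0.4 0.9] gap 0.0 gf 0.0 q [-0.35 -0.63  2.01 -0.14  1.34  0.33]
scene bowl [ 0.53  -0.27   0.002] disp [-14.  -2.] 0.63
scene lid_tab [ 0.511 -0.352  0.201] disp [ 23. -78.] 0.59
scene lid_tab [ 0.371 -0.498 -0.001] disp [   6. -279.] 0.34
scene lever_knob [ 0.564 -0.197  0.155] disp [-32.  77.] 0.9
top bowl [ 0.532 -0.274  0.002] disp [-9. -3.] 0.79
top bowl [ 0.542 -0.281 -0.001] disp [ 3. -3.] 0.7
top lid_tab [ 0.511 -0.352  0.201] disp [ 23. -77.] 0.74
top lever_knob [ 0.568 -0.197  0.16 ] disp [-29.  80.] 0.61
top lever_knob [ 0.54  -0.281  0.077] disp [ 2. -4.] 0.42
```

```bash
cat >> h.py <<'E'
def lev(th,so):
    a=np.radians(135-th); k=np.array([48,0])+112*np.array([np.cos(a),np.sin(a)]); t=np.array([np.sin(a),-np.cos(a)])
    return k-t*so
E
python3 - <<'E'
from h import *
e=here(); r=R.from_rotvec(sense()["orientation"])
a=np.radians(-38.8+45); y=np.array([np.cos(a),np.sin(a),0]); z=np.array([0,0,-1]); x=np.cross(y,z)
T=R.from_matrix(np.c_[x,y,z]); 
print("turn",np.degrees((T*r.inv()).as_rotvec()).round(1))
rel([(*lev(0,60),340),(*lev(0,50),291)],e)
E
```

```text
t 9.4 ee [ 0.3934 -0.134   0.3121] disp [-205.1   19.2] ydir -38.8 z [ 0.327 -0.265 -0.907] F [ 0.2  0.7 -0.4] gap -0.0002 gf 0.0 q [-0.36 -0.63  2.02 -0.14  1.34  0.33]
turn [ 7.2 24.5 44.3]
(np.float64(-73.62236636408616), np.float64(36.76955262170048), 340) -> [11.35 -6.86  2.79]
(np.float64(-66.55129855222069), np.float64(43.84062043356595), 291) -> [12.35 -6.76 -2.11]
```

Request:
carry_out:
  increments:
    - [[1,3.4,6.2,1,-0.5,1,0],[2,6.8,12.4,3,-1.8,2,0],[3,10.2,18.6,5,-3,3,0],[4,13.6,24.8,7,-4.2,3,0],[5,17,31,9,-5.4,3,0],[6,20.4,37.2,11,-6.8,3,0],[7.2,24.5,44.3,11.5,-6.8,1,0],[7.2,24.5,44.3,12.3,-6.8,-2.1,0],[7.2,24.5,44.3,12.3,-6.8,-2.1,0],[7.2,24.5,44.3,12.3,-6.8,-2.1,0],[7.2,24.5,44.3,12.3,-6.8,-2.1,0]]

```text
clock: 10.32
ee_pos: [0.5162, -0.2017, 0.2934]
orientation: [2.098, 2.336, 0.003]
ft_force: [-0.5, 0.1, 1.0]
finger_gap: 0.0001
grasp_force: 0.0
```

```bash
python3 - <<'E'
from h import *
e=here()
for th in (0,7,14,21,28,35,42,49,56,60,62): print(th,end=" "); rel([(*lev(th,24),291)],e)
p=grab_frame("scene"); cv2.imwrite("pics/s3.png",cv2.resize(p["img"][150:290,220:400],(720,560)))
E
```

```text
t 10.32 ee [ 0.5162 -0.2017  0.2934] disp [-67.   43.3] ydir 6.2 z [ 0.003  0.    -1.   ] F [-0.5  0.1  1. ] gap 0.0001 gf 0.0 q [-0.43 -0.03  1.55  0.    1.62 -0.54]
0 (np.float64(-48.16652224137045), np.float64(62.22539674441619), 291) -> [ 2.65  0.29 -0.24]
7 (np.float64(-39.86634332303506), np.float64(73.48132899613707), 291) -> [ 4.    0.65 -0.24]
14 (np.float64(-30.256279606776772), np.float64(83.64182388079527), 291) -> [ 5.39  0.84 -0.24]
21 (np.float64(-19.479595007912053), np.float64(92.55541182215208), 291) -> [ 6.79  0.86 -0.24]
28 (np.float64(-7.696945072059357), np.float64(100.0892117545143), 291) -> [ 8.18  0.71 -0.24]
35 (np.float64(4.916018029010814), np.float64(106.13091207336097), 291) -> [ 9.54  0.39 -0.24]
42 (np.float64(18.171264066680514), np.float64(110.59044494268161), 291) -> [10.85 -0.09 -0.24]
49 (np.float64(31.87118785310625), np.float64(113.40132899895931), 291) -> [12.1  -0.73 -0.24]
56 (np.float64(45.81155507942909), np.float64(114.52166043517545), 291) -> [13.25 -1.52 -0.24]
60 (np.float64(53.80551322054468), np.float64(114.39534962683615), 291) -> [13.87 -2.03 -0.24]
62 (np.float64(57.79431678583367), np.float64(114.12305358120565), 291) -> [14.16 -2.3  -0.24]
```

View pics/s3.png

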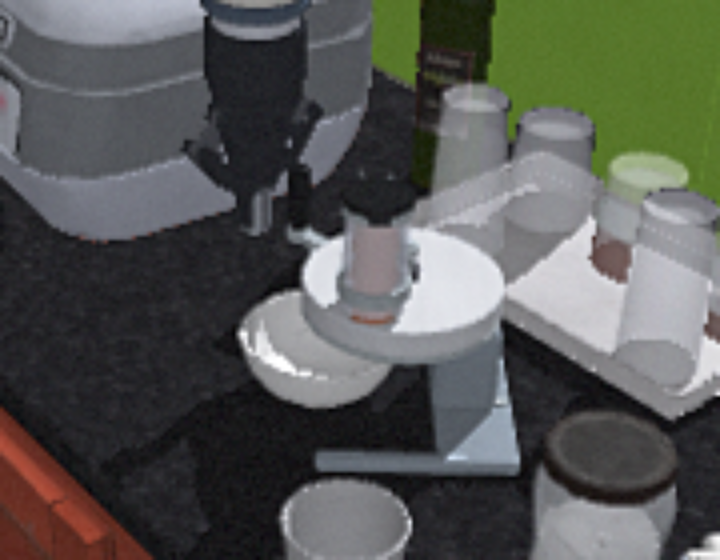

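The closed fingers (258,215) stand just in front of the lever's handle (300,195), and the bowl is under the deck. Starting the first swing.

Request:
carry_out:
  increments:
    - [[0,0,0,2.65,0.3,-0.2,0],[0,0,-7,4,0.65,-0.2,0],[0,0,-14,5.4,0.85,-0.2,0],[0,0,-21,6.8,0.85,-0.2,0],[0,0,-28,8.2,0.7,-0.2,0],[0,0,-35,9.55,0.4,-0.2,0],[0,0,-42,10.85,-0.1,-0.2,0],[0,0,-49,12.1,-0.7,-0.2,0],[0,0,-56,13.25,-1.5,-0.2,0],[0,0,-60,13.85,-2,-0.2,0],[0,0,-60,13.85,-2,-0.2,0],[0,0,-60,13.85,-2,-0.2,0]]

```text
clock: 11.37
ee_pos: [0.654, -0.2207, 0.2933]
orientation: [2.986, 0.976, 0.0]
ft_force: [-8.3, 4.8, 2.5]
finger_gap: 0.0
grasp_force: 4.8
```

```bash
cat >> h.py <<'E'
def levang():
    for n in ("scene","top"):
        p=grab_frame(n)
        for d in spot_point(p,"lever_knob")[:1]:
            w=toW(p,d["centre"]); k=W2D(w[0],w[1]); print(n,w.round(3),k.round(0),"theta",round(135-np.degrees(np.arctan2(k[1],k[0]-48)),1),round(d["conf"],2))
E
python3 - <<'E'
from h import *
e=here(); levang(); rel([(*lev(62,24),291),(*lev(64,24),291)],e); pts(("pod_1",))
E
```

```text
t 11.37 ee [ 0.654  -0.2207  0.2933] disp [ 52.3 114.8] ydir -53.8 z [ 0.  0. -1.] F [-8.3  4.8  2.5] gap 0.0 gf 4.8 q [-0.37  0.34  1.14  0.    1.66  0.56]
scene [ 0.667 -0.243  0.16 ] [ 76. 106.] theta 60.0 0.6
top [ 0.671 -0.241  0.159] [ 78. 109.] theta 60.4 0.84
(np.float64(57.79431678583367), np.float64(114.12305358120565), 291) -> [ 0.39 -0.4  -0.23]
(np.float64(61.77118748481794), np.float64(113.71171617409524), 291) -> [ 0.67 -0.68 -0.23]
scene pod_1 [ 0.532 -0.27   0.002] disp [-12.  -1.] 0.7
scene pod_1 [ 0.556 -0.298  0.198] disp [24. -7.] 0.6
top pod_1 [ 0.539 -0.279  0.031] disp [-0. -3.] 0.45
```

Request:
carry_out:
  increments:
    - [[0,0,0,0.2,-0.2,0,0],[0,0,0,0.2,-0.2,0,0],[0,0,4,-0.6,0.5,0,0],[0,0,11,-1.75,1.3,0,0],[0,0,18,-3,1.9,0,0],[0,0,25,-4.3,2.4,0,0],[0,0,32,-5.65,2.7,0,0],[0,0,39,-7.05,2.85,0,0],[0,0,46,-8.45,2.85,0,0],[0,0,53,-9.85,2.65,0,0],[0,0,60,-11.2,2.3,0,0],[0,0,60,-13.85,2,0,0]]

```text
clock: 12.77
ee_pos: [0.5162, -0.2014, 0.2932]
orientation: [2.086, 2.341, 0.006]
ft_force: [0.5, -0.4, -0.3]
finger_gap: -0.0001
grasp_force: 0.0
```

Request:
carry_out:
  increments:
    - [[0,0,0,0,0,0,0],[0,0,0,0,0,0,0],[0,0,0,0,0,0,0],[0,0,0,0,0,0,0]]

```text
clock: 13.1
ee_pos: [0.517, -0.2014, 0.2921]
orientation: [2.095, 2.336, 0.005]
ft_force: [0.2, 0.3, 0.3]
finger_gap: 0.0
grasp_force: 0.0
```

```bash
python3 - <<'E'
from h import *
e=here(); levang(); pts(("pod_1","bowl"))
p=grab_frame("wrist"); cv2.imwrite("pics/w2.png",p["img"])
p=grab_frame("scene"); cv2.imwrite("pics/s4.png",cv2.resize(p["img"][150:290,220:400],(720,560)))
E
```

```text
t 13.1 ee [ 0.517  -0.2014  0.2921] disp [-66.6  44. ] ydir 6.2 z [ 0.005 -0.    -1.   ] F [0.2 0.3 0.3] gap 0.0 gf 0.0 q [-0.43 -0.03  1.55  0.    1.61 -0.54]
scene pod_1 [ 0.536 -0.281  0.033] disp [-2. -6.] 0.53
scene bowl [ 0.534 -0.27   0.001] disp [-10.   1.] 0.58
top bowl [ 0.531 -0.271  0.002] disp [-12.  -1.] 0.89
```

View pics/s4.png

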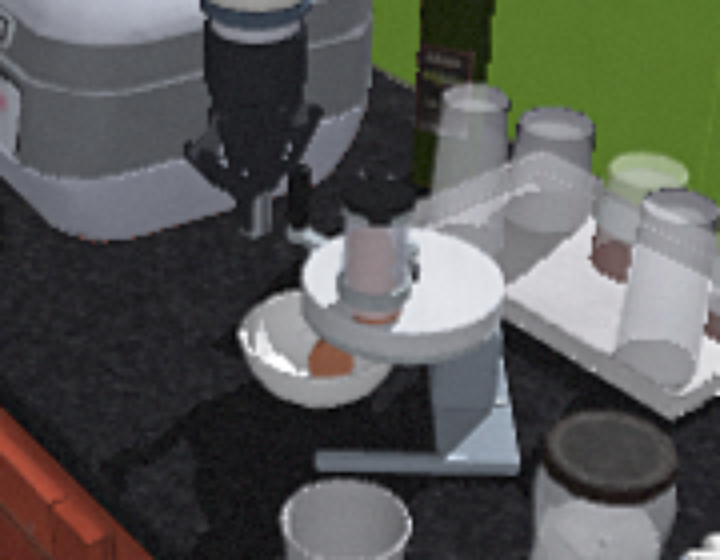

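Capsule 1 is in the bowl (330,358), the lever is back at rest (300,195) and the stack has dropped by one. Same swing again.

Request:
carry_out:
  increments:
    - [[0,0,0,2.65,0.3,0,0],[0,0,-7,4,0.65,0,0],[0,0,-14,5.4,0.85,0,0],[0,0,-21,6.8,0.85,0,0],[0,0,-28,8.2,0.7,0,0],[0,0,-35,9.55,0.4,0,0],[0,0,-42,10.85,-0.1,0,0],[0,0,-49,12.1,-0.7,0,0],[0,0,-56,13.25,-1.5,0,0],[0,0,-60,13.85,-2,0,0],[0,0,-60,14.05,-2.2,0,0],[0,0,-60,14.05,-2.2,0,0]]

```text
clock: 14.7
ee_pos: [0.6554, -0.2218, 0.2906]
orientation: [-2.979, -0.975, 0.01]
ft_force: [-17.6, 10.2, 6.9]
finger_gap: -0.0002
grasp_force: 9.8
```

Request:
carry_out:
  increments:
    - [[0,0,0,0,0,0,0],[0,0,0,0,0,0,0],[0,0,4,-0.8,0.7,0,0],[0,0,11,-1.95,1.5,0,0],[0,0,18,-3.2,2.1,0,0],[0,0,25,-4.5,2.6,0,0],[0,0,32,-5.85,2.9,0,0],[0,0,39,-7.25,3.05,0,0],[0,0,46,-8.65,3.05,0,0],[0,0,53,-10.05,2.85,0,0],[0,0,60,-11.4,2.5,0,0],[0,0,60,-14.05,2.2,0,0]]

```text
clock: 15.7
ee_pos: [0.5165, -0.2015, 0.2905]
orientation: [2.088, 2.345, 0.004]
ft_force: [-0.2, -1.1, 1.1]
finger_gap: -0.0004
grasp_force: 0.0
```

Request:
carry_out:
  increments:
    - [[0,0,0,0,0,0,0],[0,0,0,0,0,0,0],[0,0,0,0,0,0,0],[0,0,0,0,0,0,0]]

```text
clock: 16.03
ee_pos: [0.5171, -0.2014, 0.2909]
orientation: [2.096, 2.337, 0.004]
ft_force: [1.2, -0.5, 0.2]
finger_gap: -0.0004
grasp_force: 0.0
```

```bash
python3 - <<'E'
from h import *
e=here(); levang(); pts(("pod_1","bowl"))
p=grab_frame("scene"); cv2.imwrite("pics/s5.png",cv2.resize(p["img"][150:290,220:400],(720,560)))
E
```

```text
t 16.03 ee [ 0.5171 -0.2014  0.2909] disp [-66.5  44. ] ydir 6.2 z [ 0.003  0.001 -1.   ] F [ 1.2 -0.5  0.2] gap -0.0004 gf 0.0 q [-0.43 -0.02  1.55  0.    1.61 -0.54]
scene [ 0.569 -0.195  0.161] [-30.  81.] theta 1.3 0.97
scene pod_1 [ 0.534 -0.281  0.031] disp [-4. -7.] 0.61
scene pod_1 [0.405 0.067 0.001] disp [-322.  183.] 0.18
scene bowl [ 0.531 -0.269  0.003] disp [-13.   0.] 0.87
top bowl [ 0.531 -0.274 -0.001] disp [-10.  -4.] 0.75
top bowl [ 0.541 -0.28  -0.   ] disp [ 2. -2.] 0.38
```

View pics/s5.png

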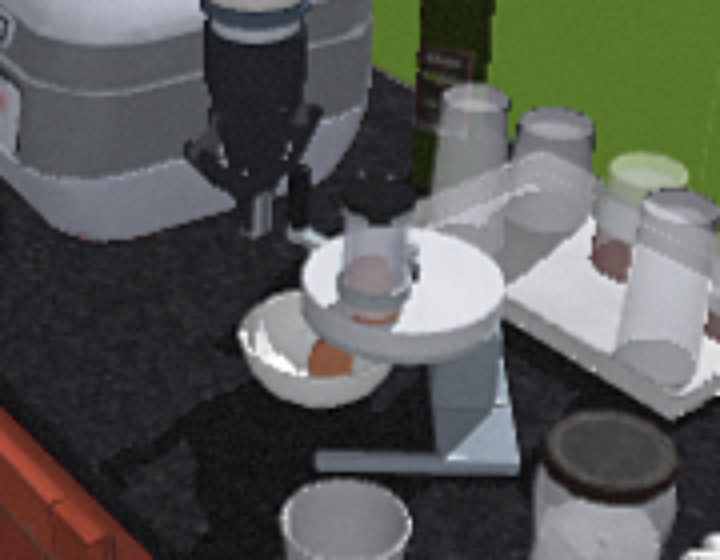

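The lever is at rest, the stack is down by another one, and copper shows in the bowl at (330,355). Next I go back to the bowl's front rim.

```bash
python3 - <<'E'
from h import *
e=here(); r=R.from_rotvec(sense()["orientation"])
a=np.radians(-38.8); ex=np.array([np.cos(a),np.sin(a),0]); t=np.radians(25)
z=np.sin(t)*ex+np.array([0,0,-np.cos(t)]); y=np.cos(t)*ex+np.array([0,0,np.sin(t)]); x=np.cross(y,z)
print("turn",np.degrees((R.from_matrix(np.c_[x,y,z])*r.inv()).as_rotvec()).round(1))
for w in [(.3936,-.1321,.3195),(.408,-.172,.270),(.422,-.184,.222),(.4325,-.193,.1965)]: print(((np.array(w)-e)*100).round(2))
E
```

```text
t 16.58 ee [ 0.5165 -0.2015  0.2906] disp [-66.9  43.6] ydir 6.2 z [ 0.002  0.001 -1.   ] F [-0.7 -0.4 -0.1] gap -0.0005 gf 0.0 q [-0.43 -0.02  1.55  0.    1.61 -0.54]
turn [ -7.2 -24.5 -44.3]
[-12.29   6.94   2.89]
[-10.85   2.95  -2.06]
[-9.45  1.75 -6.86]
[-8.4   0.85 -9.41]
```

Request:
carry_out:
  increments:
    - [[-1,-3.4,-6.2,-1,0.5,2,0],[-2,-6.8,-12.4,-3,1.5,4,0],[-3,-10.2,-18.6,-5.5,3,4,0],[-4,-13.6,-24.8,-8,4.5,4,0.35],[-5,-17,-31,-10,5.5,3.5,0.35],[-6,-20.4,-37.2,-12,6.5,3,0.35],[-7.2,-24.5,-44.3,-12,6,1,0.35],[-7.2,-24.5,-44.3,-11,3.1,-2,0.35],[-7.2,-24.5,-44.3,-11,3.1,-2,0.35],[-7.2,-24.5,-44.3,-11,3.1,-2,0.35],[-7.2,-24.5,-44.3,-11,3.1,-2,0.35]]

```text
clock: 17.5
ee_pos: [0.4064, -0.1705, 0.2712]
orientation: [2.467, 1.182, 0.262]
ft_force: [0.5, 0.3, 0.4]
finger_gap: 0.03
grasp_force: 0.0
```

```bash
python3 - <<'E'
from h import *
e=here()
print(((np.array((.4325,-.193,.197))-e)*100).round(2))
p=grab_frame("wrist"); cv2.imwrite("pics/w3.png",p["img"])
E
```

```text
t 17.5 ee [ 0.4064 -0.1705  0.2712] disp [-172.1   -1.2] ydir -38.8 z [ 0.329 -0.265 -0.906] F [0.5 0.3 0.4] gap 0.03 gf 0.0 q [-0.44 -0.54  2.04 -0.11  1.22  0.26]
[ 2.61 -2.25 -7.42]
```

View pics/w3.png

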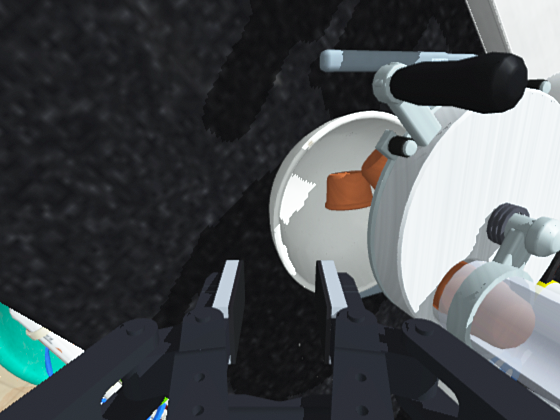

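Both capsules show in the bowl, at (348,190) and (375,165), and the near wall is clear. I'll grip it.

Request:
carry_out:
  increments:
    - [[0,0,0,0.9,-0.75,-2.5,0.35],[0,0,0,1.75,-1.5,-5,0.35],[0,0,0,2.4,-2,-6.6,0.35],[0,0,0,2.6,-2.25,-7.4,0.35],[0,0,0,2.6,-2.25,-7.4,0.35],[0,0,0,2.6,-2.25,-7.4,0],[0,0,0,2.6,-2.25,-7.4,0],[0,0,0,2.6,-2.25,-7.4,0],[0,0,0,2.6,-2.25,-7.4,0],[0,0,0,2.6,-2.25,-7.4,0]]
  squeeze: 50

```text
clock: 18.38
ee_pos: [0.4325, -0.1929, 0.1979]
orientation: [2.466, 1.181, 0.263]
ft_force: [-3.1, 2.1, 4.2]
finger_gap: 0.0073
grasp_force: 48.9
```

Request:
carry_out:
  increments:
    - [[0,0,0,0,0,0.2,0],[0,0,0,0,0,0.4,0],[0,0,0,-0.8,0.6,0.5,0],[0,0,0,-1.8,1.5,0.5,0],[0,0,0,-2.9,2.4,0.5,0],[0,0,0,-4,3.3,0.5,0],[0,0,0,-5,4.2,0.5,0],[0,0,0,-5.3,5.3,0.5,0],[0,0,0,-5,6.5,0.5,0],[0,0,0,-4.6,7.8,0.5,0],[0,0,0,-4.3,9,0.5,0],[0,0,0,-4.3,9,0.5,0]]

```text
clock: 19.38
ee_pos: [0.3895, -0.1015, 0.2011]
orientation: [2.468, 1.185, 0.262]
ft_force: [-0.7, -0.1, -1.6]
finger_gap: 0.0076
grasp_force: 47.4
```

```bash
python3 - <<'E'
from h import *
here(); pts(("bowl","pod_1"))
E
```

```text
t 19.38 ee [ 0.3895 -0.1015  0.2011] disp [-228.5   42. ] ydir -38.7 z [ 0.329 -0.263 -0.907] F [-0.7 -0.1 -1.6] gap 0.0076 gf 47.4 q [-0.27 -0.63  2.22 -0.18  1.16  0.44]
scene bowl [ 0.49  -0.182  0.003] disp [-100.   42.] 0.93
scene bowl [0.404 0.066 0.003] disp [-322.  182.] 0.21
scene pod_1 [ 0.519 -0.183  0.049] disp [-76.  60.] 0.62
scene pod_1 [ 0.487 -0.185  0.031] disp [-100.   39.] 0.41
top bowl [ 0.486 -0.184  0.001] disp [-102.   38.] 0.9
top pod_1 [ 0.489 -0.187  0.032] disp [-97.  37.] 0.56
top pod_1 [ 0.525 -0.185  0.052] disp [-70.  62.] 0.5
```

Request:
carry_out:
  increments:
    - [[0,0,0,0,0,-0.2,0],[0,0,0,0,0,-0.5,0],[0,0,0,0,0,-0.5,0],[0,0,0,0,0,-0.5,0.3],[0,0,0,0,0,-0.5,0.3],[0,0,0,0,0,-0.5,0.3],[0,0,0,-0.5,0.4,1,0.3],[0,0,0,-1.3,1,3,0.3],[0,0,0,-2,1.5,6,0.3],[0,0,0,-2,1.5,9,0.3],[0,0,0,-2,1.5,12,0.3],[0,0,0,-2,1.5,12,0.3]]

```text
clock: 20.68
ee_pos: [0.3699, -0.0882, 0.3292]
orientation: [2.459, 1.177, 0.274]
ft_force: [1.1, -0.6, 0.9]
finger_gap: 0.0256
grasp_force: 0.0
```

```bash
python3 - <<'E'
from h import *
here(); pts(("bowl","pod_1","lid_tab")); levang()
p=grab_frame("scene"); cv2.imwrite("pics/s6.png",cv2.resize(p["img"][150:290,220:400],(720,560)))
E
```

```text
t 20.68 ee [ 0.3699 -0.0882  0.3292] disp [-252.1   40.2] ydir -38.9 z [ 0.34  -0.268 -0.901] F [ 1.1 -0.6  0.9] gap 0.0256 gf 0.0 q [-0.25 -0.74  2.05 -0.18  1.42  0.42]
scene bowl [ 0.492 -0.183  0.004] disp [-98.  43.] 0.86
scene bowl [ 0.49  -0.189  0.031] disp [-95.  36.] 0.22
scene pod_1 [ 0.519 -0.184  0.048] disp [-76.  59.] 0.56
scene pod_1 [ 0.49  -0.189  0.033] disp [-96.  37.] 0.55
scene lid_tab [ 0.512 -0.35   0.2  ] disp [ 23. -75.] 0.69
top bowl [ 0.491 -0.184  0.001] disp [-98.  41.] 0.84
top pod_1 [ 0.521 -0.187  0.049] disp [-72.  58.] 0.69
top pod_1 [ 0.491 -0.185  0.029] disp [-97.  41.] 0.53
top lid_tab [ 0.511 -0.352  0.201] disp [ 23. -78.] 0.66
scene [ 0.568 -0.196  0.157] [-30.  80.] theta 0.9 0.93
top [ 0.569 -0.2    0.157] [-27.  78.] theta 0.9 0.87
```

View pics/s6.png

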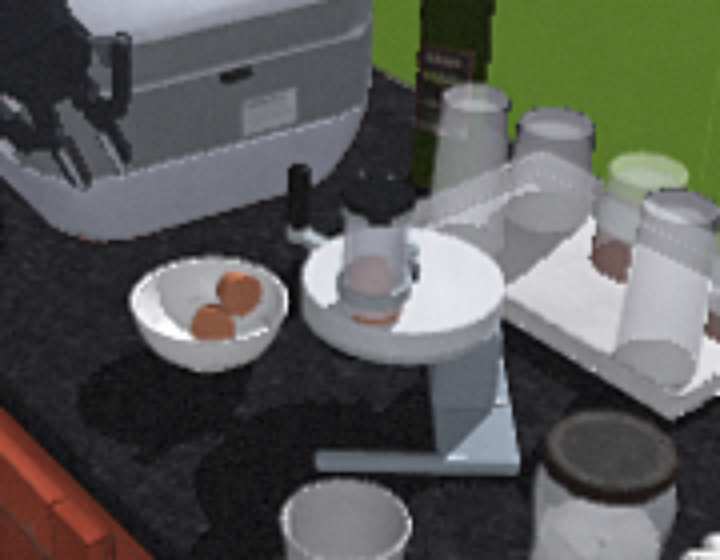

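The bowl (210,315) is clear of the deck with both capsules in it, at (238,292) and (213,322). The lid is shut and the lever is at rest.

```bash
python3 -c "
from workcell import *
print(close_job())"
```

```text
the job is handed in; nothing more can be done
None
```

I handed the job in at about 21 s: the lid is shut, exactly two capsules are in the bowl, the bowl is drawn about 98 mm in front of the outlet, and the lever is back at rest; the verdict was not shown to me.

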